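# Set the colorimeter's filter by clicks and load the sample

## Task

Set the colorimeter up for a reading: turn its filter dial back, anticlockwise, past the first filter until you feel it rest firmly against the end stop, without forcing it, then count exactly five clicks clockwise from the first filter, to the sixth, and let go. Then take the blue-capped sample vial out of the rack and seat it gently, upright and fully home, in the colorimeter's sample well. Leave the other vials and everything else on the bench undisturbed.

Things in the scene. Friction and masses are not known exactly. Their poses are not given: they have to be found in the camera images.
- colorimeter: white bench colorimeter with blue trim, fixed, 220 (x) x 300 (y) x 85 mm; origin at the centre of its underside, x towards its back, z up. Flat top deck at 85 mm from x -30 to 110 mm; in front a panel with a display slopes down. On the deck: the black filter dial at x 35, y 80 mm and the sample well at x 35, y -80 mm, nothing else.
- dial_pointer (a point): white mark on the skirt of the dial, 22 mm from the axis; its x axis points outwards along the pointer (there is a red bar on the dial's top too). 11 filters, a sprung click each 30 deg, where the dial rests. On the first filter it points 150 deg anticlockwise (from above) of the colorimeter's x axis, five clicks up along x; but it was fitted by eye and can stand 9 deg off its tick either way.
- filter_dial (a joint): twist of the dial on its plastic spindle, rad, clockwise positive, 12 N m per rad, 0 when let go: torque is better felt at the wrist. Leaving a rest takes up to 0.15 N m, half way it snaps on and pulls as hard. The rigid end stop lies 4 to 12 deg beyond the first filter's rest, never the same. Firm rest on it: 0.2 to 0.3 N m. Over 0.42 N m either way (0.035 rad) is forcing it.
- dial_axis (a point): point on the dial's vertical axis at the height to grip, 27 mm above the deck, fixed to the colorimeter. The dial has a round rubber grip 38 mm across, from 5.5 to 34 mm above the deck, over a flat skirt 51 mm across; a grip of about 15 N turns it without slipping. The dial starts resting one to three clicks above the first filter. White ticks around it mark the filters, the first one broader.
- well_floor (a point): centre of the floor of the sample well, 45 mm above the bench; the well is a round vertical hole in the deck, 27 mm wide and 40 mm deep with a 3 mm chamfer, a black collar around its mouth.
- sample_vial: the sample: upright amber glass vial with a blue cap and a paper label, loose, about 40 g, 74 mm tall; glass 24 mm in diameter, cap 25 mm in diameter over the top 18 mm; origin at the centre of its underside, z up. It starts in one of the rack's three places and stands 34 mm above the deck when seated in the well.
- vial_rack: blue rack block, fixed, 66 (x) x 200 (y) x 40 mm, origin at the centre of its underside; three round holes in a row along y at -60, 0 and 60 mm, 27 mm wide and 25 mm deep (floor 15 mm above the bench), a vial standing in each.
- blank_vial: clear vial of the same size with a white cap, in the rack; must stay there. Origin at the centre of its underside.
- standard_vial: clear vial of the same size with a red cap, in the rack; must stay there. Origin at the centre of its underside.
- water_a: bystander: small blue water bottle, 54 mm in diameter, 155 mm tall, origin under its centre
- water_b: bystander: small blue water bottle, 54 mm in diameter, 155 mm tall, origin under its centre
- beaker: bystander: glass beaker, 68 mm in diameter, 85 mm tall, origin under its centre
- reagent_jar: bystander: amber jar with an orange cap, 56 mm in diameter, 85 mm tall, origin under its centre
- buffer_can: bystander: white bottle with a red cap, 54 mm in diameter, 100 mm tall, origin under its centre
Things that resemble listed ones, but are neither listed nor needed, are in the scene too. Leave any yellow look-alike of the sample_vial alone.

How it is judged:
On the way, in this order (a step that is already met when the one before it is completed fails the run):
1. the dial is turned back and rests firmly against its end stop (x of dial_pointer in the frame of colorimeter below 0.0205 m and value of joint filter_dial below -0.015 rad), for 0.1 s.
2. the dial is set at the sixth filter, five clicks up from the first (angle between the x axis of dial_pointer and the x axis of colorimeter, either way round below 0.22 rad), for 0.3 s.
At the end, for the whole second after the job is handed in: the dial rests at the sixth filter, five clicks up from the first (pointer within 0.22 rad of the colorimeter's x axis), and the sample vial stands in the sample well on its floor (within 2 mm in height and 3 mm sideways), upright (within 0.08 rad) and at rest (angle between the x axis of dial_pointer and the x axis of colorimeter, either way round below 0.22 rad and horizontal distance between sample_vial and well_floor below 0.003 m and z of sample_vial in the frame of well_floor below 0.002 m and angle between sample_vial's own z axis and vertical below 0.08 rad and linear speed of sample_vial below 0.02 m/s); the robot touches nothing.
It fails at once if the dial is forced, over 0.42 N m on its spindle (value of joint filter_dial below -0.035 rad or value of joint filter_dial above 0.035 rad).
It fails at once if the sample vial is rammed or dropped onto the colorimeter (contact force between sample_vial and colorimeter above 35 N).
It fails at once if another vial or a bystander is moved or tipped (distance of any of blank_vial, standard_vial from where it was at the start of the episode above 0.012 m or distance of any of water_a, water_b, beaker, reagent_jar, buffer_can from where it was at the start of the episode above 0.03 m or angle between any of blank_vial, standard_vial, water_a, water_b, beaker, reagent_jar, buffer_can's own z axis and vertical above 0.35 rad).
It also fails if it takes over 72 s, if anything falls off the work surface, if the arm or the gripper's body presses on something with over 40 N, if the wrist force passes 120 N, or if a joint passes its speed limit or range.

## Robot

A 6-joint arm with a two-finger parallel gripper is mounted at the origin on the work surface. World frame = base frame: x ahead of the robot, y to its left, z up, the work surface at z = 0. Lengths are in m, angles in rad, forces in N, time in s.
With the tool pointing down it reaches from about 0.35 to 0.85 m from the base axis. Payload 8.1 kg.
Tool frame: the origin (TCP) lies at the very end of the fingers, on their centre line; the grasp point (between the pads) lies 19 mm behind it; x points along the fingers, y is the direction in which the jaws open and shut, and the axes are right-handed (so a half turn about x gives the same grasp; the last joint's range is limited). The gripper opens to 93 mm and grips with 3 to 60 N. Pads are 15 mm wide; open, the fingers measure 128 mm over their backs; the gripper's body (75 mm by 188 mm) begins 65 mm behind the grasp point.
Start: joints at [1.256, 0.13, 1.488, -0, 1.523, -0.085], TCP at [0.137, 0.584, 0.219] pointing down, gripper open.
Joint ranges: [-2.96, 2.96], [-0.89, 2.26], [0.02, 2.5], [-1.34, 4.48], [0, 2.73], [-2.66, 2.66]. Speed limits (rad/s): [2.39, 2.39, 2.79, 3.14, 3.14, 3.14].

## Interface

Orientations are given as a rotation vector (axis times angle).
In Python, from plant import * gives the robot as it stands. The module is installed in compiled form; this text tells all that it offers.
- The arm moves only by the tool apply_moves, never from a script. Its argument "series" is a list of rows, each an object with "jaw": the gripper's target within -1 to 1 (shut at 1, half-way at 0, fully open at -1); "linear": the shift along the tool's x, y, z normalised to -1 to 1, where 1 is 0.6 m, a list of three; "roll": the turn about the tool's x normalised to -1 to 1, where 1 is 30 degrees. A call has 1 to 20 rows; each row is the pose to reach, as a shift and turn from the pose measured when the call began, along the tool's axes at that moment; what a row does not reach only later rows make up. A row lasts 1/8 s, in which the tool goes at most 62.5 mm and 10.7 degrees, less where a joint would pass 70% of its speed; a pose out of reach is approached as far as the arm can. A call with a number of a shift or a turn outside -1 to 1 is refused whole. A call with a gripper value outside its range is refused whole. The fingers move at their own pace and stop on an object; "force" is the grip in N (left out, the last holds). Time passes only in rows, so rows that repeat a pose let the fingers close. It gives the time, the measured TCP pose, the force and the opening at its end, in the units of the state.
- read_state(): the state, without advancing time (a new reading comes with each control period).
- read_camera(name): name is "side" or "top" or "wrist"; returns a dict with "pixels" (480x640x3 uint8, blue, green, red), "intrinsics" (3x3 intrinsics, pixels), "D" ([k1, k2, p1, p2, k3] as OpenCV has them; the pictures are not rectified), "rvec" (rotation vector, rad) and "tvec" (3), from world to camera coordinates, as OpenCV has them; the wrist camera has in their place "tool_from_camera" (4x4, takes a point from camera to tool coordinates, whose origin is the TCP and whose axes are the tool frame's). Camera axes: x right, y down, z forward; pixel columns grow to the right and rows downward; lengths in m; the calibration is good to about 2 mm. A picture is of the moment at which its call begins: read the wrist's pose just before it. There is no depth.
- close_job(): hands the job in, once; it reports no verdict.
The state is a dict: "t": time; "q": joint angles; "dq": joint speeds; "joint_torque": joint torques, N m; "tool_pos": TCP position; "orientation": TCP orientation; "force": force on the tool from outside, world axes, zero at the start; "wrist_torque": the same for the moment, N m; "opening": finger opening in m.
Only numpy, scipy, OpenCV 4.12 (cv2) and the standard library are available. Lean on these libraries where they do the work, as an engineer would, in place of code of your own. Each camera call takes 0.05 s, during which the arm holds its last target. There are 200 camera calls.

## Working session

There is one attempt and no reset: what is moved stays moved. The work goes in short steps, Python scripts to look and compute and a tool call to move; the robot and the scene stay as the last step left them, time stands still between calls to the robot, and variables do not carry over. Pictures are saved under pics/ and viewed, about 8 in all and at most 12, crops included, and the job is handed in when it is done.

Besides the shell and the picture viewer there is one more tool, called as name(argument=value, ...) on one line, values as JSON. apply_moves: Moves the arm, as the interface text tells. Its arguments: {"type":"object","properties":{"series":{"type":"array"},"force":{"type":"number"}},"required":["series"]}

```bash
mkdir -p pics; cat > h.py <<'E'
from plant import *
import numpy as np, cv2
from scipy.spatial.transform import Rotation as R
def cam(name):
    s=read_state(); c=read_camera(name)
    K=np.array(c["intrinsics"],float);D=np.array(c["D"],float)
    if name=="wrist":
        T=np.eye(4);T[:3,:3]=R.from_rotvec(s["orientation"]).as_matrix();T[:3,3]=s["tool_pos"]
        W=T@np.array(c["tool_from_camera"])
    else:
        W=np.eye(4);Rm=cv2.Rodrigues(np.array(c["rvec"],float))[0]
        W[:3,:3]=Rm.T;W[:3,3]=-Rm.T@np.array(c["tvec"],float).ravel()
    return np.array(c["pixels"]),K,D,W
def ray(K,D,W,uv):
    p=cv2.undistortPoints(np.array(uv,float).reshape(-1,1,2),K,D).reshape(-1,2)
    d=np.c_[p,np.ones(len(p))]@W[:3,:3].T
    return W[:3,3],d
def onplane(K,D,W,uv,z):
    o,d=ray(K,D,W,uv); return o+d*((z-o[2])/d[:,2])[:,None]
def proj(K,D,W,P):
    i=np.linalg.inv(W); return cv2.projectPoints(np.array(P,float).reshape(-1,3),cv2.Rodrigues(i[:3,:3])[0],i[:3,3],K,D)[0].reshape(-1,2)
E
python3 - <<'E'
from h import *
s=read_state(); print({k:np.round(v,3).tolist() for k,v in s.items()})
for n in("top","side","wrist"):
    p,K,D,W=cam(n); cv2.imwrite(f"pics/{n}0.png",p); print(n,W[:3].round(3).tolist(),K[0,0],D.round(3).tolist())
E
```

```text
{'t': 0.0, 'q': [1.256, 0.131, 1.489, -0.0, 1.523, -0.085], 'dq': [0.0, 0.0, -0.0, -0.002, -0.001, -0.0], 'joint_torque': [-0.002, -55.983, -49.176, 0.077, 0.035, -0.0], 'tool_pos': [0.136, 0.584, 0.218], 'orientation': [0.179, 1.564, -0.182], 'force': [-0.63, 0.017, 0.909], 'wrist_torque': [0.042, -0.016, 0.026], 'opening': 0.093}
top [[-0.023, -0.997, 0.074, 0.486], [-1.0, 0.023, -0.009, 0.012], [0.007, -0.074, -0.997, 1.222]] 454.69754037382114 [-0.04, 0.0, 0.0, 0.0, 0.0]
side [[-0.713, -0.344, 0.612, -0.074], [-0.701, 0.373, -0.608, 0.649], [-0.019, -0.862, -0.507, 0.633]] 510.0958873432486 [-0.04, 0.0, 0.0, 0.0, 0.0]
wrist [[0.229, 0.937, 0.266, 0.063], [0.973, -0.22, -0.064, 0.602], [-0.002, 0.273, -0.962, 0.384]] 425.02131497497203 [-0.05, 0.0, 0.0, 0.0, 0.0]
```

View pics/top0.png

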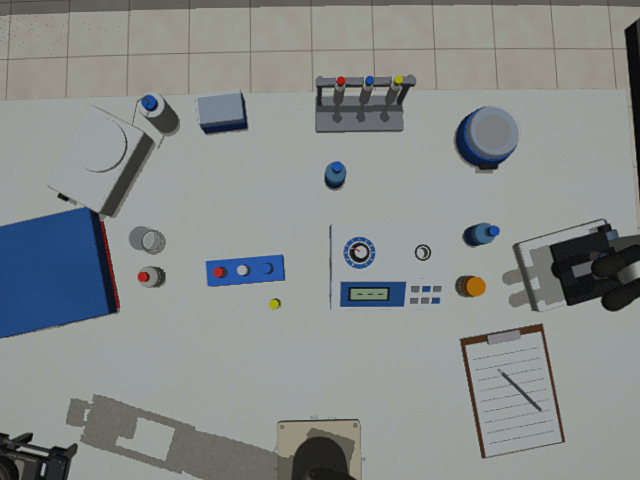

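View pics/side0.png

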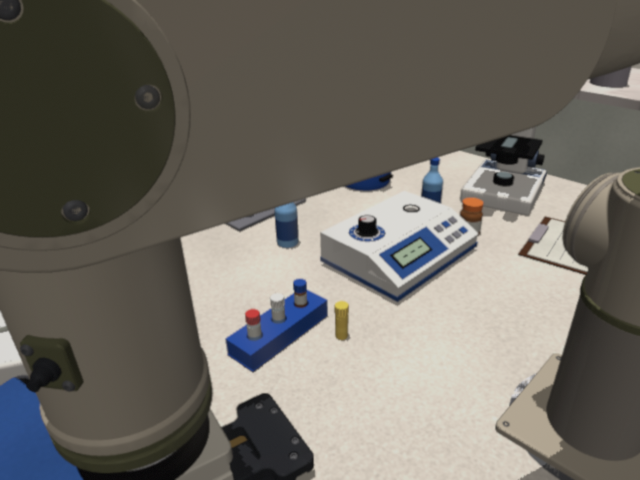

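Top: dial about (360,252), well (423,252), rack with red (219,272), white (243,270), blue (267,268); a lone yellow look-alike at (275,304), another yellow one in the far stand (398,80). Side shows the blue cap (300,288) in the rack's place nearest the colorimeter.

```bash
python3 - <<'E'
from h import *
p,K,D,W=cam("top")
for n,uv,z in [("dial",(358,252),.119),("well",(423,252),.085),("blue",(267,268),.089),("white",(243,270),.089),("red",(219,272),.089),("yellow",(275,304),.074)]:
    print(n,onplane(K,D,W,[uv],z).round(4))
s=read_state();M=R.from_rotvec(s["orientation"]).as_matrix();print(M.round(3).tolist())
print(np.array(read_camera("wrist")["tool_from_camera"]).round(4).tolist())
big=cv2.resize(p[200:330,190:450],None,fx=3,fy=3,interpolation=cv2.INTER_CUBIC);cv2.imwrite("pics/crop1.png",big)
E
```

```text
dial [[ 0.5424 -0.1041  0.119 ]]
well [[ 0.5403 -0.2714  0.085 ]]
blue [[0.5092 0.1204 0.089 ]]
white [[0.5056 0.1801 0.089 ]]
red [[0.5019 0.24   0.089 ]]
yellow [[0.4189 0.1032 0.074 ]]
[[-0.0, 0.228, 0.974], [-0.001, 0.974, -0.228], [-1.0, -0.001, -0.0]]
[[0.0001, -0.2733, 0.9619, -0.1665], [1.0, -0.0009, -0.0004, 0.0006], [0.001, 0.9619, 0.2733, -0.0756], [0.0, 0.0, 0.0, 1.0]]
```

View pics/crop1.png

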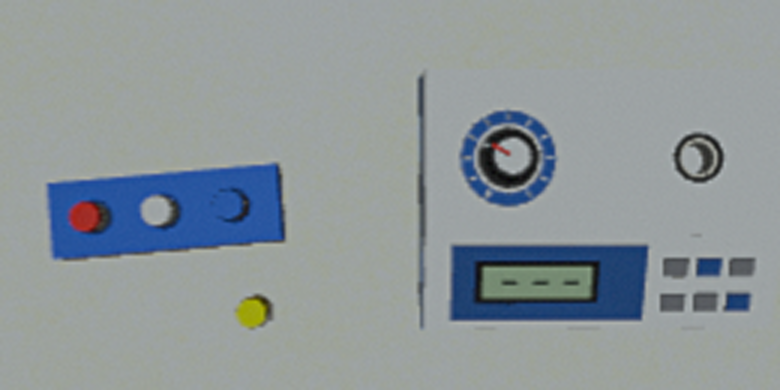

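Crop: red bar on the dial points up-left from about (508,157) to (490,145), i.e. ~60° anticlockwise of x: three clicks above the first filter. Blue cap (230,205) in the rack is the sample; the yellow vial (253,311) is outside the rack and is the look-alike. I'm moving over the dial for a close look.

apply_moves(series=[{"jaw": -1,"linear": [0,-0.966,0.92],"roll": 1},{"jaw": -1,"linear": [0,-0.966,0.92],"roll": 1},{"jaw": -1,"linear": [0,-0.966,0.92],"roll": 1},{"jaw": -1,"linear": [0,-0.966,0.92],"roll": 1},{"jaw": -1,"linear": [0,-0.966,0.92],"roll": 1},{"jaw": -1,"linear": [0,-0.966,0.92],"roll": 1},{"jaw": -1,"linear": [0,-0.966,0.92],"roll": 1},{"jaw": -1,"linear": [0,-0.966,0.92],"roll": 1},{"jaw": -1,"linear": [0,-0.966,0.92],"roll": 1},{"jaw": -1,"linear": [0,-0.966,0.92],"roll": 1},{"jaw": -1,"linear": [0,-0.966,0.92],"roll": 1},{"jaw": -1,"linear": [0,-0.966,0.92],"roll": 1},{"jaw": -1,"linear": [0,-0.966,0.92],"roll": 1},{"jaw": -1,"linear": [0,-0.966,0.92],"roll": 1},{"jaw": -1,"linear": [0,-0.966,0.92],"roll": 1},{"jaw": -1,"linear": [0,-0.966,0.92],"roll": 1},{"jaw": -1,"linear": [0,-0.966,0.92],"roll": 1},{"jaw": -1,"linear": [0,-0.966,0.92],"roll": 1}])

```text
t: 2.5
tool_pos: [0.542, -0.1054, 0.2189]
orientation: [0.588, 1.489, -0.589]
force: [0.9, -0.9, 1.3]
opening: 0.0934
```

apply_moves(series=[{"jaw": -1,"linear": [0,0,0],"roll": 1},{"jaw": -1,"linear": [0,0,0],"roll": 1},{"jaw": -1,"linear": [0,0,0],"roll": 1},{"jaw": -1,"linear": [0,0,0],"roll": 1}])

```text
t: 3.0
tool_pos: [0.542, -0.1052, 0.219]
orientation: [0.988, 1.334, -0.989]
force: [0.8, -0.2, 0.2]
opening: 0.0932
```

apply_moves(series=[{"jaw": -1,"linear": [0,0,0],"roll": 1},{"jaw": -1,"linear": [0,0,0],"roll": 1},{"jaw": -1,"linear": [0,0,0],"roll": 1},{"jaw": -1,"linear": [0,0,0],"roll": 1},{"jaw": -1,"linear": [0,0,0],"roll": 1}])

```text
t: 3.62
tool_pos: [0.542, -0.1051, 0.2191]
orientation: [1.371, 1.094, -1.371]
force: [-0.5, -0.1, -0.4]
opening: 0.0931
```

```bash
python3 - <<'E'
from h import *
s=read_state(); print({k:np.round(v,3).tolist() for k,v in s.items()})
p,K,D,W=cam("wrist"); cv2.imwrite("pics/wrist1.png",p)
E
```

```text
{'t': 3.625, 'q': [-0.284, 0.0, 1.623, -0.001, 1.517, -0.061], 'dq': [-0.001, 0.001, -0.0, 0.001, -0.0, 0.018], 'joint_torque': [0.01, -49.195, -49.174, 0.072, 0.015, 0.03], 'tool_pos': [0.542, -0.105, 0.219], 'orientation': [1.371, 1.094, -1.371], 'force': [-0.534, -0.076, -0.447], 'wrist_torque': [-0.138, 0.054, 0.02], 'opening': 0.093}
```

View pics/wrist1.png

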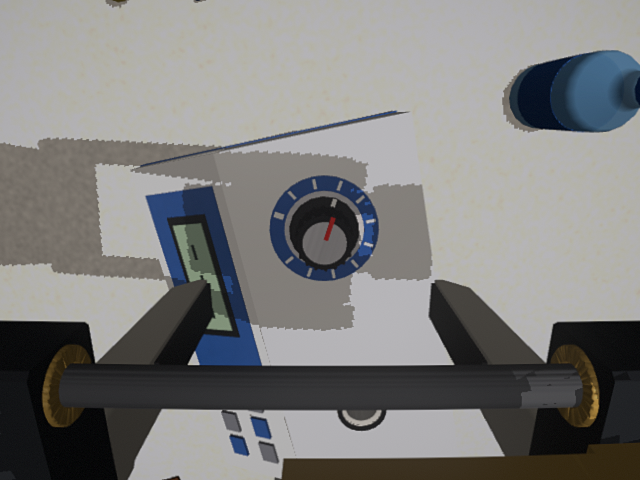

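Wrist: dial centred about (325,230) with blue tick ring, white pointer mark (334,203), red bar up to (332,218), broad first tick (278,215); well partly seen at (360,415), water bottle at (590,90) well clear.

```bash
cat >> h.py <<'E'
def dial(p,K,D,W):
    hsv=cv2.cvtColor(p,cv2.COLOR_BGR2HSV)
    m=cv2.inRange(hsv,(100,110,40),(130,255,255)); 
    n,l,st,c=cv2.connectedComponentsWithStats(m)
    return m,n,l,st,c
def circ(P):
    A=np.c_[2*P[:,:2],np.ones(len(P))]; x=np.linalg.lstsq(A,(P[:,:2]**2).sum(1),rcond=None)[0]
    r=np.sqrt(x[2]+x[0]**2+x[1]**2); return x[:2],r,np.abs(np.hypot(*(P[:,:2]-x[:2]).T)-r).max()
E
python3 - <<'E'
from h import *
p,K,D,W=cam("wrist")
hsv=cv2.cvtColor(p,cv2.COLOR_BGR2HSV)
m=cv2.inRange(hsv,(100,110,30),(130,255,255)); mm=np.zeros_like(m); mm[165:290,262:386]=m[165:290,262:386]
cs=max(cv2.findContours(cv2.morphologyEx(mm,cv2.MORPH_CLOSE,np.ones((7,7))),0,1)[0],key=cv2.contourArea)
h=cv2.convexHull(cs).reshape(-1,2); P=onplane(K,D,W,h,.085); c,r,e=circ(P); print("ring",c,r,e)
# red bar
red=((cv2.inRange(hsv,(0,150,80),(8,255,255))|cv2.inRange(hsv,(172,150,80),(180,255,255)))>0); red[:160]=0;red[300:]=0
ys,xs=np.nonzero(red); P=onplane(K,D,W,np.c_[xs,ys],.119)[:,:2]; print("red",len(xs),P.mean(0)); u,sv,v=np.linalg.svd(P-P.mean(0)); print(np.degrees(np.arctan2(v[0,1],v[0,0])), (P@v[0]).max()-(P@v[0]).min(), np.degrees(np.arctan2(*(P.mean(0)-c)[::-1])))
# dial top grey circle / pointer
for z in(.088,.09): q=onplane(K,D,W,[(334,203)],z)[0]; d=q[:2]-c; print("ptr",q,np.hypot(*d),np.degrees(np.arctan2(d[1],d[0])))
q=onplane(K,D,W,[(278,215)],.085)[0];d=q[:2]-c; print("tick1",np.degrees(np.arctan2(d[1],d[0])),np.hypot(*d))
g=cv2.cvtColor(p,cv2.COLOR_BGR2GRAY)
# left edge trim + deck front edge
e=onplane(K,D,W,[(140,165),(405,112)],.0);d=e[1]-e[0];print("edge",np.degrees(np.arctan2(d[1],d[0])),e)
cv2.imwrite("pics/c2.png",cv2.resize(p[160:300,255:395],None,fx=5,fy=5,interpolation=cv2.INTER_CUBIC)[:600])
# white marks in top of the ring: angles
v=g.astype(int); 
for a in range(0,360,2):
    pass
E
```

```text
ring [ 0.5435704  -0.11082765] 0.039535636073653055 0.00017067655403725512
red 96 [ 0.54914593 -0.10131279]
-120.85049462068982 0.015843313528743297 59.6305246061864
ptr [ 0.55526153 -0.0924583   0.088     ] 0.021774193203175137 57.52538661479305
ptr [ 0.55528751 -0.09204146  0.09      ] 0.02214072732921409 58.0478577560966
tick1 148.74162664237178 0.03495329371700588
edge -1.9649636253214382 [[ 0.38974174 -0.03683607  0.        ]
 [ 0.63228272 -0.0451573   0.        ]]
```

View pics/c2.png

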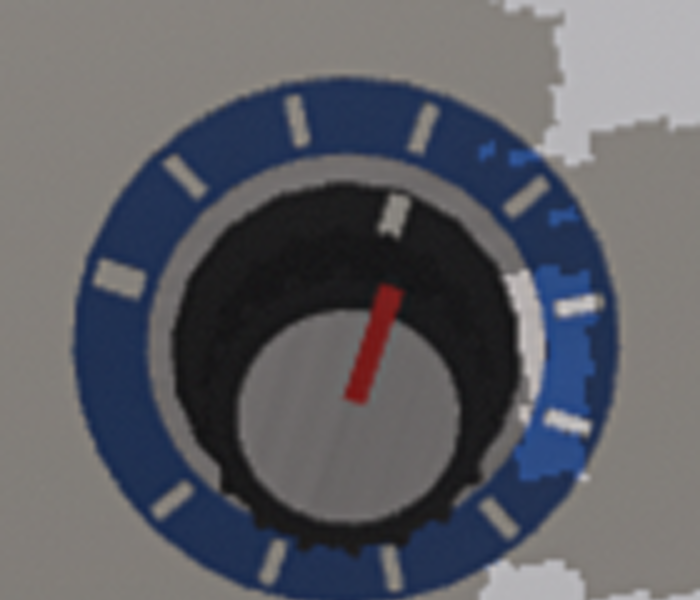

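Dial axis at (0.5436, -0.1108), ring radius 39.5 mm with 0.2 mm residual, pointer mark at 22 mm radius and ~58° + 1.5°: three clicks above the first tick (148.7° seen). Going down to grip height.

apply_moves(series=[{"jaw": -1,"linear": [0,0.0047,0.0087],"roll": 0},{"jaw": -1,"linear": [0.05,0.0047,0.0087],"roll": 0},{"jaw": -1,"linear": [0.1,0.0047,0.0087],"roll": 0},{"jaw": -1,"linear": [0.15,0.0047,0.0087],"roll": 0},{"jaw": -1,"linear": [0.18,0.0047,0.0087],"roll": 0},{"jaw": -1,"linear": [0.2,0.0047,0.0087],"roll": 0},{"jaw": -1,"linear": [0.21,0.0047,0.0087],"roll": 0},{"jaw": -1,"linear": [0.21,0.0047,0.0087],"roll": 0},{"jaw": -1,"linear": [0.21,0.0047,0.0087],"roll": 0}])

```text
t: 4.85
tool_pos: [0.5443, -0.1112, 0.0941]
orientation: [1.372, 1.092, -1.371]
force: [1.0, -0.2, -0.3]
opening: 0.0928
```

```bash
cat > st.py <<'E'
from h import *
s=read_state(); M=R.from_rotvec(s["orientation"]).as_matrix()
print("t",round(s["t"],2),"tcp",np.round(s["tool_pos"],4),"yaw",round(np.degrees(np.arctan2(M[1,1],M[0,1])),2),"F",np.round(s["force"],2),"T",np.round(s["wrist_torque"],3),"j6",round(s["joint_torque"][5],3),"q",np.round(s["q"],3),"op",round(s["opening"],4))
E
python3 st.py
```

```text
t 4.85 tcp [ 0.5443 -0.1112  0.0941] yaw -12.84 F [ 0.95 -0.21 -0.26] T [-0.055  0.113 -0.004] j6 -0.003 q [-2.930e-01  1.030e-01  1.750e+00 -1.000e-03  1.285e+00 -6.900e-02] op 0.0928
```

apply_moves(series=[{"jaw": 1,"linear": [0,-0.001,-0.0005],"roll": 0},{"jaw": 1,"linear": [0,-0.001,-0.0005],"roll": 0},{"jaw": 1,"linear": [0,-0.001,-0.0005],"roll": 0},{"jaw": 1,"linear": [0,-0.001,-0.0005],"roll": 0},{"jaw": 1,"linear": [0,-0.001,-0.0005],"roll": 0},{"jaw": 1,"linear": [0,-0.001,-0.0005],"roll": 0},{"jaw": 1,"linear": [0,-0.001,-0.0005],"roll": 0},{"jaw": 1,"linear": [0,-0.001,-0.0005],"roll": 0}], force=15)

```text
t: 5.85
tool_pos: [0.5435, -0.1107, 0.0941]
orientation: [1.372, 1.093, -1.372]
force: [-2.5, 0.4, 3.0]
opening: 0.0379
```

```bash
python3 st.py
```

```text
t 5.85 tcp [ 0.5435 -0.1107  0.0941] yaw -12.84 F [-2.49  0.35  2.98] T [ 0.018  0.654 -0.044] j6 -0.001 q [-2.930e-01  1.020e-01  1.752e+00 -1.000e-03  1.286e+00 -6.800e-02] op 0.0379
```

apply_moves(series=[{"jaw": 1,"linear": [0,0,0],"roll": -0.13},{"jaw": 1,"linear": [0,0,0],"roll": -0.27},{"jaw": 1,"linear": [0,0,0],"roll": -0.27}])

```text
t: 6.22
tool_pos: [0.5434, -0.1107, 0.0941]
orientation: [1.27, 1.167, -1.27]
force: [-2.4, 1.1, 2.5]
opening: 0.038
```

```bash
python3 st.py
```

```text
t 6.22 tcp [ 0.5434 -0.1107  0.0941] yaw -4.77 F [-2.4   1.11  2.53] T [-0.003  0.479 -0.109] j6 -0.922 q [-2.930e-01  1.020e-01  1.752e+00 -1.000e-03  1.286e+00 -2.090e-01] op 0.038
```

apply_moves(series=[{"jaw": 1,"linear": [0,0,0],"roll": -0.13},{"jaw": 1,"linear": [0,0,0],"roll": -0.27},{"jaw": 1,"linear": [0,0,0],"roll": -0.4},{"jaw": 1,"linear": [0,0,0],"roll": -0.53},{"jaw": 1,"linear": [0,0,0],"roll": -0.67},{"jaw": 1,"linear": [0,0,0],"roll": -0.67}])

```text
t: 6.98
tool_pos: [0.5433, -0.1107, 0.0941]
orientation: [1.011, 1.322, -1.011]
force: [-3.3, 0.8, 2.8]
opening: 0.0378
```

```bash
python3 st.py
```

```text
t 6.97 tcp [ 0.5433 -0.1107  0.0941] yaw 15.22 F [-3.29  0.82  2.77] T [0.076 0.493 0.07 ] j6 -0.769 q [-2.930e-01  1.020e-01  1.752e+00 -1.000e-03  1.286e+00 -5.580e-01] op 0.0378
```

apply_moves(series=[{"jaw": 1,"linear": [0,0,0],"roll": -0.17},{"jaw": 1,"linear": [0,0,0],"roll": -0.33},{"jaw": 1,"linear": [0,0,0],"roll": -0.5},{"jaw": 1,"linear": [0,0,0],"roll": -0.67},{"jaw": 1,"linear": [0,0,0],"roll": -0.83},{"jaw": 1,"linear": [0,0,0],"roll": -1},{"jaw": 1,"linear": [0,0,0],"roll": -1}])

```text
t: 7.85
tool_pos: [0.5432, -0.1107, 0.0941]
orientation: [0.612, 1.481, -0.614]
force: [-2.7, 0.2, 2.0]
opening: 0.0374
```

```bash
python3 st.py
```

```text
t 7.85 tcp [ 0.5432 -0.1107  0.0941] yaw 45.06 F [-2.7   0.16  1.98] T [-0.028  0.624  0.004] j6 -0.936 q [-2.930e-01  1.020e-01  1.752e+00 -1.000e-03  1.287e+00 -1.079e+00] op 0.0374
```

apply_moves(series=[{"jaw": 1,"linear": [0,0,0],"roll": -0.17},{"jaw": 1,"linear": [0,0,0],"roll": -0.33},{"jaw": 1,"linear": [0,0,0],"roll": -0.5},{"jaw": 1,"linear": [0,0,0],"roll": -0.67},{"jaw": 1,"linear": [0,0,0],"roll": -0.83},{"jaw": 1,"linear": [0,0,0],"roll": -0.93},{"jaw": 1,"linear": [0,0,0],"roll": -0.93}])

```text
t: 8.72
tool_pos: [0.5431, -0.1108, 0.094]
orientation: [0.235, 1.557, -0.237]
force: [-2.8, -0.5, 3.0]
opening: 0.0376
```

```bash
python3 st.py
```

```text
t 8.72 tcp [ 0.5431 -0.1108  0.094 ] yaw 72.77 F [-2.85 -0.55  2.97] T [-0.065  0.6    0.073] j6 -0.496 q [-2.930e-01  1.020e-01  1.752e+00 -1.000e-03  1.287e+00 -1.563e+00] op 0.0376
```

apply_moves(series=[{"jaw": 1,"linear": [0,0,0],"roll": -0.1},{"jaw": 1,"linear": [0,0,0],"roll": -0.2},{"jaw": 1,"linear": [0,0,0],"roll": -0.24},{"jaw": 1,"linear": [0,0,0],"roll": -0.24}])

```text
t: 9.22
tool_pos: [0.543, -0.1108, 0.094]
orientation: [0.138, 1.566, -0.14]
force: [-3.4, -0.4, 3.5]
opening: 0.038
```

```bash
cat >> st.py <<'E'
Ts=[]
for i in range(4):
    read_camera("wrist"); Ts.append(read_state()["wrist_torque"][2])
print("Tz",np.round(Ts,3),"mean",round(np.mean(Ts),3))
E
python3 st.py
```

```text
t 9.22 tcp [ 0.543  -0.1108  0.094 ] yaw 79.85 F [-3.38 -0.43  3.52] T [0.1   0.561 0.029] j6 -0.241 q [-2.930e-01  1.020e-01  1.752e+00 -1.000e-03  1.287e+00 -1.686e+00] op 0.038
Tz [-0.027 -0.027 -0.095 -0.07 ] mean -0.055
```

apply_moves(series=[{"jaw": 1,"linear": [0,0,0],"roll": -0.03},{"jaw": 1,"linear": [0,0,0],"roll": -0.03}])

```text
t: 9.68
tool_pos: [0.5431, -0.1109, 0.0941]
orientation: [0.125, 1.567, -0.127]
force: [-3.5, -1.2, 3.1]
opening: 0.0373
```

```bash
python3 st.py
```

```text
t 9.68 tcp [ 0.5431 -0.1109  0.0941] yaw 80.82 F [-3.46 -1.16  3.08] T [ 0.034  0.611 -0.027] j6 -0.198 q [-2.930e-01  1.020e-01  1.752e+00 -1.000e-03  1.287e+00 -1.703e+00] op 0.0373
Tz [-0.038  0.026 -0.052 -0.074] mean -0.035
```

apply_moves(series=[{"jaw": 1,"linear": [0,0,0],"roll": -0.03},{"jaw": 1,"linear": [0,0,0],"roll": -0.03}])

```text
t: 10.12
tool_pos: [0.5431, -0.1109, 0.0941]
orientation: [0.112, 1.567, -0.115]
force: [-3.4, -0.3, 2.3]
opening: 0.0377
```

```bash
python3 st.py
```

```text
t 10.12 tcp [ 0.5431 -0.1109  0.0941] yaw 81.72 F [-3.41 -0.31  2.26] T [ 0.029  0.617 -0.068] j6 -0.228 q [-2.930e-01  1.020e-01  1.752e+00 -1.000e-03  1.287e+00 -1.719e+00] op 0.0377
Tz [-0.057 -0.074 -0.069 -0.118] mean -0.079
```

apply_moves(series=[{"jaw": 1,"linear": [0,0,0],"roll": -0.03},{"jaw": 1,"linear": [0,0,0],"roll": -0.03}])

```text
t: 10.58
tool_pos: [0.5431, -0.1109, 0.0941]
orientation: [0.1, 1.568, -0.102]
force: [-3.3, -0.6, 2.3]
opening: 0.0378
```

```bash
python3 st.py
```

```text
t 10.57 tcp [ 0.5431 -0.1109  0.0941] yaw 82.62 F [-3.33 -0.64  2.35] T [-0.011  0.595 -0.049] j6 -0.24 q [-2.930e-01  1.020e-01  1.752e+00 -1.000e-03  1.287e+00 -1.735e+00] op 0.0378
Tz [-0.082 -0.067 -0.098 -0.099] mean -0.086
```

apply_moves(series=[{"jaw": 1,"linear": [0,0,0],"roll": -0.03},{"jaw": 1,"linear": [0,0,0],"roll": -0.03}])

```text
t: 11.02
tool_pos: [0.5431, -0.1109, 0.0941]
orientation: [0.088, 1.568, -0.09]
force: [-3.8, 0.9, 3.2]
opening: 0.0379
```

```bash
python3 st.py
```

```text
t 11.03 tcp [ 0.5431 -0.1109  0.0941] yaw 83.52 F [-3.8   0.91  3.16] T [ 0.035  0.529 -0.099] j6 -0.248 q [-2.930e-01  1.020e-01  1.752e+00 -1.000e-03  1.287e+00 -1.750e+00] op 0.0379
Tz [-0.127 -0.111 -0.085 -0.109] mean -0.108
```

apply_moves(series=[{"jaw": 1,"linear": [0,0,0],"roll": -0.02},{"jaw": 1,"linear": [0,0,0],"roll": -0.02}])

```text
t: 11.48
tool_pos: [0.5431, -0.1109, 0.0941]
orientation: [0.08, 1.569, -0.082]
force: [-3.8, -0.4, 2.9]
opening: 0.0379
```

```bash
python3 st.py
```

```text
t 11.47 tcp [ 0.5431 -0.1109  0.0941] yaw 84.1 F [-3.85 -0.4   2.93] T [ 0.045  0.591 -0.077] j6 -0.196 q [-2.930e-01  1.020e-01  1.752e+00 -1.000e-03  1.287e+00 -1.760e+00] op 0.0379
Tz [-0.059 -0.059 -0.085 -0.082] mean -0.071
```

apply_moves(series=[{"jaw": 1,"linear": [0,0,0],"roll": -0.03},{"jaw": 1,"linear": [0,0,0],"roll": -0.03}])

```text
t: 11.92
tool_pos: [0.5431, -0.1109, 0.0941]
orientation: [0.067, 1.569, -0.07]
force: [-3.8, -0.7, 2.1]
opening: 0.0376
```

```bash
python3 st.py
```

```text
t 11.93 tcp [ 0.5431 -0.1109  0.0941] yaw 85.02 F [-3.77 -0.73  2.13] T [ 0.037  0.642 -0.081] j6 -0.257 q [-2.930e-01  1.020e-01  1.752e+00 -1.000e-03  1.287e+00 -1.776e+00] op 0.0376
Tz [-0.091 -0.11  -0.146 -0.074] mean -0.105
```

apply_moves(series=[{"jaw": 1,"linear": [0,0,0],"roll": -0.02},{"jaw": 1,"linear": [0,0,0],"roll": -0.02}])

```text
t: 12.38
tool_pos: [0.543, -0.1109, 0.094]
orientation: [0.059, 1.569, -0.062]
force: [-4.2, -1.0, 1.7]
opening: 0.0376
```

```bash
python3 st.py
```

```text
t 12.38 tcp [ 0.543  -0.1109  0.094 ] yaw 85.6 F [-4.21 -0.97  1.66] T [ 0.     0.597 -0.078] j6 -0.201 q [-2.930e-01  1.020e-01  1.752e+00 -1.000e-03  1.287e+00 -1.787e+00] op 0.0376
Tz [-0.106 -0.078 -0.172 -0.078] mean -0.109
```

apply_moves(series=[{"jaw": 1,"linear": [0,0,0],"roll": -0.03},{"jaw": 1,"linear": [0,0,0],"roll": -0.03}])

```text
t: 12.82
tool_pos: [0.5431, -0.1109, 0.0941]
orientation: [0.047, 1.57, -0.049]
force: [-3.0, -0.1, 2.9]
opening: 0.038
```

```bash
python3 st.py
```

```text
t 12.82 tcp [ 0.5431 -0.1109  0.0941] yaw 86.51 F [-3.05 -0.09  2.88] T [ 0.04   0.567 -0.051] j6 -0.256 q [-2.930e-01  1.020e-01  1.752e+00 -1.000e-03  1.287e+00 -1.802e+00] op 0.038
Tz [-0.102 -0.116 -0.094 -0.091] mean -0.101
```

apply_moves(series=[{"jaw": 1,"linear": [0,0,0],"roll": -0.02},{"jaw": 1,"linear": [0,0,0],"roll": -0.02}])

```text
t: 13.28
tool_pos: [0.5431, -0.1109, 0.0941]
orientation: [0.039, 1.57, -0.041]
force: [-3.6, -0.2, 2.4]
opening: 0.0377
```

```bash
python3 st.py
```

```text
t 13.28 tcp [ 0.5431 -0.1109  0.0941] yaw 87.09 F [-3.6  -0.19  2.41] T [ 0.048  0.623 -0.167] j6 -0.263 q [-2.930e-01  1.020e-01  1.752e+00 -1.000e-03  1.287e+00 -1.813e+00] op 0.0377
Tz [-0.16  -0.15  -0.152 -0.14 ] mean -0.151
```

apply_moves(series=[{"jaw": 1,"linear": [0,0,0],"roll": -0.015},{"jaw": 1,"linear": [0,0,0],"roll": -0.015}])

```text
t: 13.72
tool_pos: [0.543, -0.1109, 0.0941]
orientation: [0.033, 1.57, -0.035]
force: [-3.3, -1.2, 1.6]
opening: 0.0376
```

```bash
python3 st.py
```

```text
t 13.72 tcp [ 0.543  -0.1109  0.0941] yaw 87.54 F [-3.31 -1.21  1.58] T [ 0.035  0.622 -0.211] j6 -0.297 q [-2.930e-01  1.020e-01  1.752e+00 -1.000e-03  1.287e+00 -1.820e+00] op 0.0376
Tz [-0.243 -0.255 -0.199 -0.231] mean -0.232
```

Torque now climbs at the spindle's own stiffness (0.08 N m for 0.45°), so this is the rigid stop. One last small nudge to mid-band.

apply_moves(series=[{"jaw": 1,"linear": [0,0,0],"roll": -0.006},{"jaw": 1,"linear": [0,0,0],"roll": -0.006}])

```text
t: 14.18
tool_pos: [0.543, -0.1109, 0.0941]
orientation: [0.03, 1.57, -0.033]
force: [-5.0, -0.2, 2.8]
opening: 0.0374
```

```bash
python3 st.py
```

```text
t 14.18 tcp [ 0.543  -0.1109  0.0941] yaw 87.71 F [-5.   -0.19  2.81] T [ 0.034  0.608 -0.246] j6 -0.272 q [-2.930e-01  1.020e-01  1.752e+00 -1.000e-03  1.287e+00 -1.823e+00] op 0.0374
Tz [-0.243 -0.263 -0.256 -0.203] mean -0.241
```

Firm rest: 0.24 N m held about 0.3 s, 9.4° beyond the first rest (expected at yaw 77.2°), within 4–12°. Now clockwise 160.5° to yaw -72.8°.

apply_moves(series=[{"jaw": 1,"linear": [0,0,0],"roll": 0.17},{"jaw": 1,"linear": [0,0,0],"roll": 0.33},{"jaw": 1,"linear": [0,0,0],"roll": 0.5},{"jaw": 1,"linear": [0,0,0],"roll": 0.67},{"jaw": 1,"linear": [0,0,0],"roll": 0.83},{"jaw": 1,"linear": [0,0,0],"roll": 1},{"jaw": 1,"linear": [0,0,0],"roll": 1}])

```text
t: 15.25
tool_pos: [0.5431, -0.1108, 0.0941]
orientation: [0.44, 1.524, -0.442]
force: [-2.8, -0.5, 1.8]
opening: 0.0379
```

apply_moves(series=[{"jaw": 1,"linear": [0,0,0],"roll": 0.17},{"jaw": 1,"linear": [0,0,0],"roll": 0.33},{"jaw": 1,"linear": [0,0,0],"roll": 0.5},{"jaw": 1,"linear": [0,0,0],"roll": 0.67},{"jaw": 1,"linear": [0,0,0],"roll": 0.83},{"jaw": 1,"linear": [0,0,0],"roll": 1},{"jaw": 1,"linear": [0,0,0],"roll": 1}])

```text
t: 16.12
tool_pos: [0.5433, -0.1107, 0.0941]
orientation: [0.843, 1.399, -0.844]
force: [-1.7, 1.2, 1.8]
opening: 0.0375
```

```bash
python3 st.py
```

```text
t 16.12 tcp [ 0.5433 -0.1107  0.0941] yaw 27.88 F [-1.71  1.17  1.84] T [ 0.055  0.392 -0.119] j6 0.894 q [-2.930e-01  1.020e-01  1.752e+00 -1.000e-03  1.286e+00 -7.790e-01] op 0.0375
Tz [-0.143 -0.08  -0.07  -0.049] mean -0.086
```

apply_moves(series=[{"jaw": 1,"linear": [0,0,0],"roll": 0.17},{"jaw": 1,"linear": [0,0,0],"roll": 0.33},{"jaw": 1,"linear": [0,0,0],"roll": 0.5},{"jaw": 1,"linear": [0,0,0],"roll": 0.67},{"jaw": 1,"linear": [0,0,0],"roll": 0.83},{"jaw": 1,"linear": [0,0,0],"roll": 1},{"jaw": 1,"linear": [0,0,0],"roll": 1}])

```text
t: 17.2
tool_pos: [0.5434, -0.1107, 0.0941]
orientation: [1.235, 1.19, -1.235]
force: [-1.1, 0.6, 0.6]
opening: 0.038
```

apply_moves(series=[{"jaw": 1,"linear": [0,0,0],"roll": 0.17},{"jaw": 1,"linear": [0,0,0],"roll": 0.33},{"jaw": 1,"linear": [0,0,0],"roll": 0.5},{"jaw": 1,"linear": [0,0,0],"roll": 0.67},{"jaw": 1,"linear": [0,0,0],"roll": 0.83},{"jaw": 1,"linear": [0,0,0],"roll": 1},{"jaw": 1,"linear": [0,0,0],"roll": 1}])

```text
t: 18.08
tool_pos: [0.5435, -0.1107, 0.0941]
orientation: [1.606, 0.89, -1.605]
force: [-0.9, -0.1, 1.2]
opening: 0.0377
```

```bash
python3 st.py
```

```text
t 18.07 tcp [ 0.5435 -0.1107  0.0941] yaw -31.87 F [-0.95 -0.07  1.23] T [-0.137  0.226 -0.04 ] j6 0.892 q [-2.930e-01  1.020e-01  1.752e+00 -1.000e-03  1.286e+00  2.640e-01] op 0.0377
Tz [-0.079 -0.066 -0.087 -0.079] mean -0.078
```

apply_moves(series=[{"jaw": 1,"linear": [0,0,0],"roll": 0.17},{"jaw": 1,"linear": [0,0,0],"roll": 0.33},{"jaw": 1,"linear": [0,0,0],"roll": 0.5},{"jaw": 1,"linear": [0,0,0],"roll": 0.67},{"jaw": 1,"linear": [0,0,0],"roll": 0.83},{"jaw": 1,"linear": [0,0,0],"roll": 1}])

```text
t: 19.02
tool_pos: [0.5437, -0.1109, 0.0941]
orientation: [1.948, 0.484, -1.946]
force: [0.2, 0.4, 1.4]
opening: 0.0376
```

apply_moves(series=[{"jaw": 1,"linear": [0,0,0],"roll": 0.17},{"jaw": 1,"linear": [0,0,0],"roll": 0.33},{"jaw": 1,"linear": [0,0,0],"roll": 0.37},{"jaw": 1,"linear": [0,0,0],"roll": 0.37}])

```text
t: 19.52
tool_pos: [0.5436, -0.111, 0.0941]
orientation: [2.062, 0.306, -2.059]
force: [-0.4, -0.7, -0.2]
opening: 0.038
```

```bash
python3 st.py
```

```text
t 19.52 tcp [ 0.5436 -0.111   0.0941] yaw -72.96 F [-0.39 -0.72 -0.22] T [-0.244  0.22  -0.015] j6 0.247 q [-2.930e-01  1.020e-01  1.752e+00 -1.000e-03  1.285e+00  9.810e-01] op 0.038
Tz [-0.003  0.019 -0.014 -0.002] mean 0.0
```

Torque is zero at the sixth rest. Letting go and rising for a look.

apply_moves(series=[{"jaw": -1,"linear": [0,0,0],"roll": 0},{"jaw": -1,"linear": [0,0,0],"roll": 0},{"jaw": -1,"linear": [0,0,0],"roll": 0},{"jaw": -1,"linear": [0,0,0],"roll": 0},{"jaw": -1,"linear": [-0.08,0,0],"roll": 0},{"jaw": -1,"linear": [-0.16,0,0],"roll": 0},{"jaw": -1,"linear": [-0.21,0,0],"roll": 0},{"jaw": -1,"linear": [-0.21,0,0],"roll": 0}])

```text
t: 20.72
tool_pos: [0.5453, -0.1112, 0.2235]
orientation: [2.067, 0.303, -2.053]
force: [-0.3, -0.2, 0.1]
opening: 0.0926
```

```bash
python3 st.py; python3 - <<'E'
from h import *
p,K,D,W=cam("wrist"); cv2.imwrite("pics/wrist2.png",p)
M=R.from_rotvec(read_state()["orientation"]).as_matrix()
print("dial px",proj(K,D,W,[[.5436,-.1108,.085],[.542,-.271,.085]]))
hsv=cv2.cvtColor(p,cv2.COLOR_BGR2HSV)
red=((cv2.inRange(hsv,(0,150,60),(8,255,255))|cv2.inRange(hsv,(172,150,60),(180,255,255)))>0)
ys,xs=np.nonzero(red); P=onplane(K,D,W,np.c_[xs,ys],.119)[:,:2]
k=np.hypot(*(P-[.5436,-.1108]).T)<.03;P=P[k];print(len(P));c=P.mean(0);print("red dir deg",np.degrees(np.arctan2(c[1]+.1108,c[0]-.5436)))
E
```

```text
t 20.73 tcp [ 0.5453 -0.1112  0.2235] yaw -73.01 F [-0.26 -0.16  0.09] T [-0.045  0.132  0.003] j6 -0.001 q [-2.920e-01  3.000e-03  1.613e+00 -1.000e-03  1.518e+00  9.820e-01] op 0.0926
Tz [ 0.027  0.025  0.06  -0.02 ] mean 0.023
dial px [[321.72170831 221.85131259]
 [520.8500413  282.88312167]]
104
red dir deg 0.7643845455009847
```

View pics/wrist2.png

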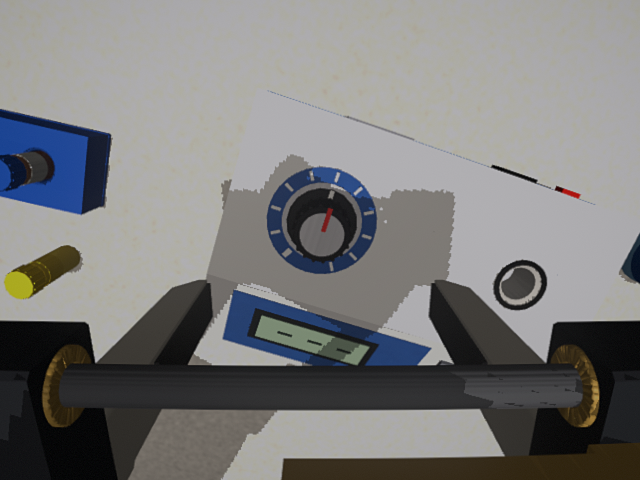

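The red bar now points at 0.8° in world (deck yaw about -1.5°): sixth filter. Well collar at (520,285); measuring it, then moving over the rack.

```bash
python3 - <<'E'
from h import *
p,K,D,W=cam("wrist")
g=cv2.cvtColor(p,cv2.COLOR_BGR2GRAY)
m=cv2.inRange(g,0,70); mm=np.zeros_like(m); mm[250:320,485:555]=m[250:320,485:555]
cs=max(cv2.findContours(mm,0,1)[0],key=cv2.contourArea)
h=cv2.convexHull(cs).reshape(-1,2)
for z in(.085,.087): c,r,e=circ(onplane(K,D,W,h,z)); print("collar",c,r,e)
# inner edge: bright region inside
ins=np.zeros_like(mm);cv2.drawContours(ins,[cs],-1,255,-1);ins&=~mm
c2=max(cv2.findContours(ins,0,1)[0],key=cv2.contourArea);h2=cv2.convexHull(c2).reshape(-1,2)
c3,r,e=circ(onplane(K,D,W,h2,.085));print("inner",c3,r,e)
d=c-np.array([.5436,-.1108]);print("dist",np.hypot(*d),"yaw",np.degrees(np.arctan2(d[0],-d[1])))
E
```

```text
collar [ 0.54005943 -0.27103006] 0.020493364675303678 0.0003170085603549089
collar [ 0.54056462 -0.26980428] 0.020356453384857597 0.0003148907016336938
inner [ 0.54000639 -0.27104901] 0.016545708255513148 0.0002688216774784091
dist 0.15903325447997949 yaw -1.0936388780351962
```

apply_moves(series=[{"jaw": -1,"linear": [0,-0.387,-0.055],"roll": -0.9},{"jaw": -1,"linear": [0,-0.387,-0.055],"roll": -0.9},{"jaw": -1,"linear": [0,-0.387,-0.055],"roll": -0.9},{"jaw": -1,"linear": [0,-0.387,-0.055],"roll": -0.9},{"jaw": -1,"linear": [0,-0.387,-0.055],"roll": -0.9},{"jaw": -1,"linear": [0,-0.387,-0.055],"roll": -0.9},{"jaw": -1,"linear": [0,-0.387,-0.055],"roll": -0.9}])

```text
t: 21.9
tool_pos: [0.5064, 0.12, 0.2176]
orientation: [1.77, 0.714, -1.775]
force: [0.5, -0.7, 0.4]
opening: 0.0929
```

apply_moves(series=[{"jaw": -1,"linear": [0,0,0],"roll": -0.85},{"jaw": -1,"linear": [0,0,0],"roll": -0.85},{"jaw": -1,"linear": [0,0,0],"roll": -0.85},{"jaw": -1,"linear": [0,0,0],"roll": -0.85}])

```text
t: 22.4
tool_pos: [0.5066, 0.1188, 0.2175]
orientation: [1.469, 1.015, -1.473]
force: [-0.7, 0.2, 0.1]
opening: 0.0926
```

apply_moves(series=[{"jaw": -1,"linear": [0,0,0],"roll": -0.8},{"jaw": -1,"linear": [0,0,0],"roll": -0.8},{"jaw": -1,"linear": [0,0,0],"roll": -0.8},{"jaw": -1,"linear": [0,0,0],"roll": -0.8}])

```text
t: 22.9
tool_pos: [0.5068, 0.1181, 0.2174]
orientation: [1.168, 1.234, -1.172]
force: [0.7, -0.3, 0.2]
opening: 0.093
```

```bash
python3 st.py; python3 - <<'E'
from h import *
p,K,D,W=cam("wrist"); cv2.imwrite("pics/wrist3.png",p)
E
```

```text
t 22.9 tcp [0.5068 0.1181 0.2174] yaw 3.07 F [ 0.68 -0.28  0.18] T [-0.042  0.085  0.017] j6 -0.526 q [ 1.310e-01 -8.300e-02  1.707e+00 -1.000e-03  1.520e+00  7.800e-02] op 0.093
Tz [0.011 0.081 0.029 0.072] mean 0.048
```

View pics/wrist3.png

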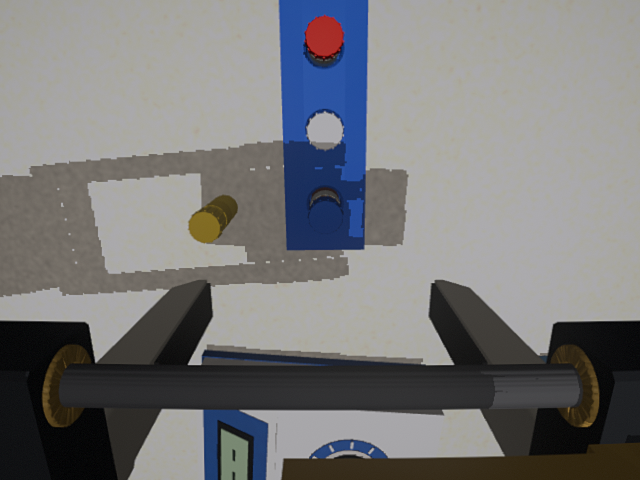

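Blue cap (325,213) in the rack's end hole, next to white (325,130) and red (324,36); yellow-capped vial (205,225) stands alone outside the rack: look-alike. Enlarged crop with contrast to confirm and fix the cap circle.

```bash
python3 - <<'E'
from h import *
p,K,D,W=cam("wrist")
c=cv2.resize(p[165:255,265:385],None,fx=6,fy=6,interpolation=cv2.INTER_CUBIC)
c=np.clip(c.astype(float)*1.8,0,255).astype(np.uint8); cv2.imwrite("pics/c3.png",c)
hsv=cv2.cvtColor(p,cv2.COLOR_BGR2HSV)
for v in (190,200,208,213,220,228,235): print(v,p[v,296:356:4].tolist())
w=cv2.inRange(hsv,(0,0,150),(180,60,255));w[:100]=0;w[160:]=0;w[:,:295]=0;w[:,355:]=0
for n,m,in [("white",w),("red",cv2.inRange(hsv[:80],(0,120,60),(8,255,255))|cv2.inRange(hsv[:80],(172,120,60),(180,255,255)))]:
    cs=max(cv2.findContours(m,0,1)[0],key=cv2.contourArea);print(n,cv2.minEnclosingCircle(cs),circ(onplane(K,D,W,cv2.convexHull(cs).reshape(-1,2),.089)))
E
```

```text
190 [[93, 46, 26], [93, 46, 24], [93, 47, 25], [94, 46, 25], [76, 37, 20], [30, 26, 34], [32, 33, 41], [49, 48, 54], [39, 41, 47], [26, 26, 37], [72, 35, 20], [93, 47, 25], [93, 46, 26], [93, 45, 25], [93, 46, 24]]
200 [[91, 45, 23], [91, 45, 24], [92, 46, 25], [68, 33, 17], [58, 60, 61], [50, 25, 15], [86, 43, 23], [57, 29, 18], [79, 39, 20], [50, 25, 15], [43, 46, 53], [53, 28, 17], [92, 46, 23], [149, 74, 37], [147, 72, 36]]
208 [[93, 46, 26], [92, 46, 26], [92, 46, 24], [66, 34, 20], [92, 45, 23], [94, 47, 24], [94, 47, 26], [93, 46, 25], [94, 46, 25], [93, 46, 24], [93, 47, 25], [74, 38, 21], [93, 46, 25], [108, 54, 30], [154, 76, 38]]
213 [[91, 45, 26], [92, 47, 25], [91, 45, 24], [68, 35, 21], [93, 46, 24], [93, 46, 24], [93, 46, 25], [92, 47, 24], [92, 45, 24], [93, 46, 26], [92, 46, 23], [94, 46, 26], [92, 46, 25], [92, 46, 26], [156, 77, 38]]
220 [[91, 46, 25], [91, 46, 25], [92, 45, 25], [90, 45, 26], [92, 46, 25], [92, 45, 25], [92, 46, 25], [93, 46, 26], [91, 44, 23], [92, 45, 26], [92, 45, 25], [90, 45, 24], [93, 46, 26], [89, 45, 27], [153, 76, 39]]
228 [[91, 45, 26], [92, 46, 26], [92, 46, 26], [92, 46, 25], [90, 44, 24], [92, 46, 26], [91, 44, 25], [90, 44, 24], [90, 44, 24], [93, 47, 29], [91, 45, 26], [92, 47, 26], [92, 46, 27], [89, 46, 27], [153, 76, 39]]
235 [[91, 47, 28], [91, 46, 26], [92, 46, 27], [91, 47, 27], [91, 46, 26], [91, 46, 25], [92, 47, 27], [92, 47, 27], [92, 47, 28], [92, 48, 28], [92, 46, 27], [92, 49, 29], [93, 49, 30], [106, 53, 30], [156, 77, 41]]
white ((325.15087890625, 129.7825469970703), 18.596145629882812) (array([0.50644492, 0.18488708]), np.float64(0.011853480121579042), np.float64(0.0026647076411073466))
red ((324.6685485839844, 36.634559631347656), 21.644990921020508) (array([0.50236053, 0.24296429]), np.float64(0.012700072473443819), np.float64(0.0006261652460783241))
```

View pics/c3.png

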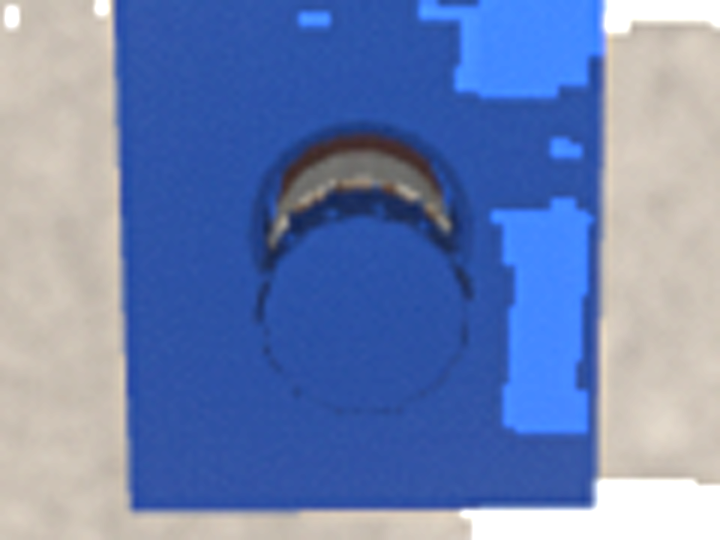

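The crop shows the sample: a blue cap with paper label and amber glass below, cap circle centred (365,314) in the crop, i.e. pixel (325.4,216.9).

```bash
python3 - <<'E'
from h import *
p,K,D,W=cam("wrist")
e=np.array([(262,314),(468,314),(365,217),(365,411)])/6-.4+[265,165]
P=onplane(K,D,W,e,.089);c,r,_=circ(P);print(c,r)
# rack end corners at z .04
q=onplane(K,D,W,np.array([(132,508),(594,505)])/6-.4+[265,165],.04);print(q, np.linalg.norm(q[1]-q[0]))
y=onplane(K,D,W,[(205,226)],.074);print("yellow",y)
s=read_state();M=R.from_rotvec(s["orientation"]).as_matrix()
d=np.r_[c,.06]-s["tool_pos"];print("tool delta /0.6",(M.T@d/.6).round(4))
p2,K2,D2,W2=cam("top");print("top px",proj(K2,D2,W2,[[*c,.089],[.54,-.271,.085]]))
cv2.imwrite("pics/t2.png",p2)
E
```

```text
[0.51020314 0.12427405] 0.012049113147288322
[[0.48002541 0.08261021 0.04      ]
 [0.54535071 0.08666522 0.04      ]] 0.06545103812210411
yellow [[0.41993904 0.10878453 0.074     ]]
tool delta /0.6 [ 0.2624  0.0069 -0.0093]
top px [[265.42297979 267.63910099]
 [422.86579067 252.13162102]]
```

Cap at (0.5102, 0.1243), radius 12 mm; the rack's corner gives the hole at (0.5102, 0.1246): agree within 0.3 mm. Descend with jaws half open, to grip the cap (TCP z 0.060).

apply_moves(series=[{"jaw": 0,"linear": [0,0.0069,-0.0093],"roll": 0},{"jaw": 0,"linear": [0,0.0069,-0.0093],"roll": 0},{"jaw": 0,"linear": [0,0.0069,-0.0093],"roll": 0},{"jaw": 0,"linear": [0.06,0.0069,-0.0093],"roll": 0},{"jaw": 0,"linear": [0.12,0.0069,-0.0093],"roll": 0},{"jaw": 0,"linear": [0.17,0.0069,-0.0093],"roll": 0},{"jaw": 0,"linear": [0.21,0.0069,-0.0093],"roll": 0},{"jaw": 0,"linear": [0.24,0.0069,-0.0093],"roll": 0},{"jaw": 0,"linear": [0.26,0.0069,-0.0093],"roll": 0},{"jaw": 0,"linear": [0.262,0.0069,-0.0093],"roll": 0},{"jaw": 0,"linear": [0.262,0.0069,-0.0093],"roll": 0}])

```text
t: 24.68
tool_pos: [0.5108, 0.1244, 0.0611]
orientation: [1.166, 1.235, -1.169]
force: [0.0, -0.0, -0.8]
opening: 0.0466
```

```bash
python3 st.py
```

```text
t 24.68 tcp [0.5108 0.1244 0.0611] yaw 3.22 F [ 0.03 -0.   -0.77] T [-0.099  0.072 -0.046] j6 -0.001 q [ 1.420e-01  6.800e-02  1.853e+00 -1.000e-03  1.221e+00  8.700e-02] op 0.0466
Tz [ 0.046 -0.032 -0.009  0.037] mean 0.011
```

apply_moves(series=[{"jaw": 1,"linear": [0,0,0],"roll": 0},{"jaw": 1,"linear": [0,0,0],"roll": 0},{"jaw": 1,"linear": [0,0,0],"roll": 0},{"jaw": 1,"linear": [0,0,0],"roll": 0},{"jaw": 1,"linear": [0,0,0],"roll": 0},{"jaw": 1,"linear": [-0.02,0,0],"roll": 0},{"jaw": 1,"linear": [-0.05,0,0],"roll": 0},{"jaw": 1,"linear": [-0.09,0,0],"roll": 0},{"jaw": 1,"linear": [-0.13,0,0],"roll": 0},{"jaw": 1,"linear": [-0.18,0,0],"roll": 0},{"jaw": 1,"linear": [-0.23,0,0],"roll": 0},{"jaw": 1,"linear": [-0.23,0,0],"roll": 0},{"jaw": 1,"linear": [-0.23,0,0],"roll": 0}], force=15)

```text
t: 26.5
tool_pos: [0.5107, 0.1246, 0.199]
orientation: [1.167, 1.235, -1.169]
force: [-0.3, 0.4, -0.6]
opening: 0.0245
```

```bash
python3 st.py; python3 - <<'E'
from h import *
p,K,D,W=cam("wrist"); cv2.imwrite("pics/wrist4.png",p)
s=read_state();M=R.from_rotvec(s["orientation"]).as_matrix();print(M.round(4).tolist())
d=np.r_[.540,-.271,.20]-s["tool_pos"];print("tool delta /0.6",(M.T@d/.6).round(4))
E
```

```text
t 26.5 tcp [0.5107 0.1246 0.199 ] yaw 3.22 F [-0.26  0.42 -0.56] T [-0.122  0.071  0.009] j6 0.001 q [ 1.430e-01 -6.100e-02  1.720e+00 -1.000e-03  1.483e+00  8.700e-02] op 0.0245
Tz [ 0.005 -0.005  0.026 -0.065] mean -0.01
[[-0.0024, 0.9984, 0.0561], [-0.0017, 0.0561, -0.9984], [-1.0, -0.0025, 0.0016]]
tool delta /0.6 [-0.0024  0.0125  0.6609]
```

View pics/wrist4.png

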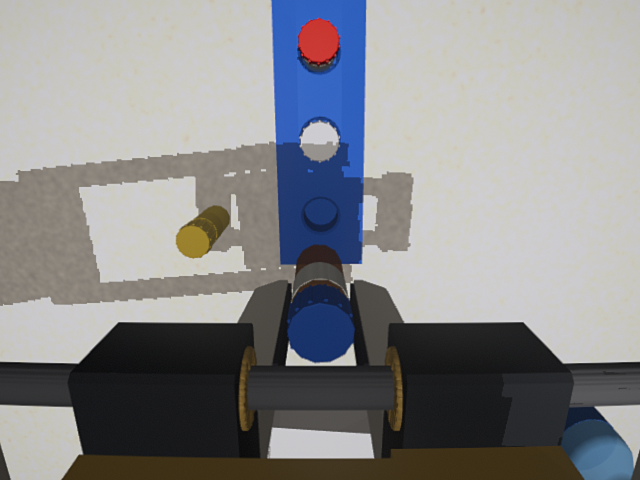

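Sample vial held, its rack hole (320,213) empty, others in place. Checking the held vial's offset and tilt in the jaws.

```bash
python3 - <<'E'
from h import *
p,K,D,W=cam("wrist");hsv=cv2.cvtColor(p,cv2.COLOR_BGR2HSV)
s=read_state();T=np.array(s["tool_pos"])
m=cv2.inRange(hsv,(100,120,20),(130,255,255));mm=np.zeros_like(m);mm[298:366,280:360]=m[298:366,280:360]
cs=max(cv2.findContours(mm,0,1)[0],key=cv2.contourArea);h=cv2.convexHull(cs).reshape(-1,2)
low=h[h[:,1]>328]
for z in(.225,.228): print(z,circ(onplane(K,D,W,low,z)),"tcp",T)
# white/dark column extents for vial sides and bottom edge
print("col320",[p[v,320].tolist() for v in range(240,262,3)])
for off in(-.003,0,.003):
    print(off,proj(K,D,W,[[T[0],T[1]+off+.012,T[2]-.046],[T[0],T[1]+off-.0125,T[2]+.028]]).round(1).tolist())
E
```

```text
0.225 (array([0.51089866, 0.12460004]), np.float64(0.012676017793661258), np.float64(0.00033481436368517845)) tcp [0.51033382 0.12454117 0.19815563]
0.228 (array([0.51081117, 0.12624588]), np.float64(0.012403047423735488), np.float64(0.0003276043390644974)) tcp [0.51033382 0.12454117 0.19815563]
col320 [[111, 56, 30], [113, 55, 28], [28, 32, 46], [32, 34, 48], [31, 33, 46], [32, 34, 48], [30, 31, 46], [34, 36, 50]]
-0.003 [[320.9, 247.4], [317.0, 369.8]]
0 [[321.2, 242.0], [317.4, 362.8]]
0.003 [[321.5, 236.4], [317.9, 355.8]]
```

apply_moves(series=[{"jaw": 1,"linear": [0,0.002,0.08],"roll": 0},{"jaw": 1,"linear": [0,0.004,0.16],"roll": 0},{"jaw": 1,"linear": [0,0.006,0.24],"roll": 0},{"jaw": 1,"linear": [0,0.008,0.32],"roll": 0},{"jaw": 1,"linear": [0,0.01,0.4],"roll": 0},{"jaw": 1,"linear": [0,0.011,0.48],"roll": 0},{"jaw": 1,"linear": [0,0.011,0.56],"roll": 0},{"jaw": 1,"linear": [0,0.011,0.62],"roll": 0},{"jaw": 1,"linear": [0,0.011,0.65],"roll": 0},{"jaw": 1,"linear": [0,0.011,0.659],"roll": 0},{"jaw": 1,"linear": [0,0.011,0.659],"roll": 0},{"jaw": 1,"linear": [0,0.011,0.659],"roll": 0}])

```text
t: 28.3
tool_pos: [0.5394, -0.2686, 0.1988]
orientation: [1.165, 1.236, -1.169]
force: [-0.2, -0.4, -0.6]
opening: 0.0245
```

```bash
python3 st.py; python3 - <<'E'
from h import *
p,K,D,W=cam("wrist"); cv2.imwrite("pics/wrist5.png",p)
s=read_state();M=R.from_rotvec(s["orientation"]).as_matrix()
d=np.r_[.5396,-.270,.146]-s["tool_pos"];print("tool delta /0.6",(M.T@d/.6).round(4)); print("well px",proj(K,D,W,[[.54,-.271,.085]]))
a=np.linspace(0,2*np.pi,60);print(proj(K,D,W,np.c_[.54+.0205*np.cos(a),-.271+.0205*np.sin(a),0*a+.085])[::15])
p2,_,_,_=cam("side"); cv2.imwrite("pics/s2.png",p2)
E
```

```text
t 28.3 tcp [ 0.5394 -0.2686  0.1988] yaw 3.29 F [-0.2  -0.43 -0.62] T [-0.058  0.073 -0.029] j6 0.004 q [-0.546  0.148  1.505 -0.002  1.489 -0.603] op 0.0245
Tz [ 0.016 -0.064  0.031 -0.037] mean -0.013
tool delta /0.6 [0.0881 0.0006 0.001 ]
well px [[320.88888455 232.39658146]]
[[350.7439682  234.02481367]
 [321.79714502 203.01879016]
 [290.9590136  232.30182034]
 [321.57822185 260.66759125]]
```

View pics/wrist5.png

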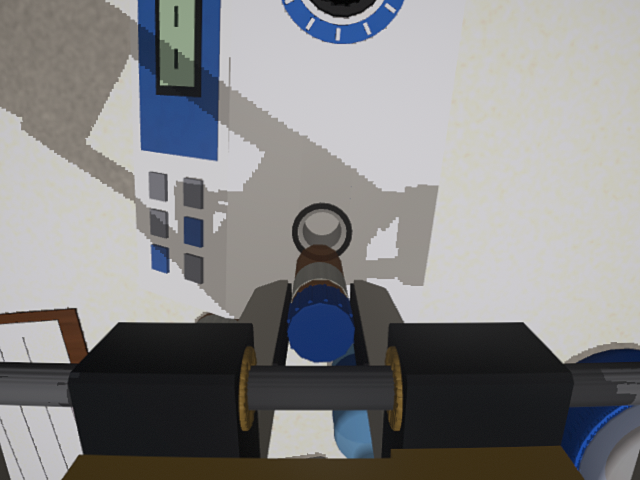

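Collar at (322,232) above the held vial's foot (320,247). Refining the well's centre in this view.

```bash
python3 - <<'E'
from h import *
p,K,D,W=cam("wrist");g=cv2.cvtColor(p,cv2.COLOR_BGR2GRAY)
m=cv2.inRange(g,0,60);mm=np.zeros_like(m);mm[195:270,280:365]=m[195:270,280:365]
cs=max(cv2.findContours(mm,0,1)[0],key=cv2.contourArea);h=cv2.convexHull(cs).reshape(-1,2);h=h[h[:,1]<243]
c,r,e=circ(onplane(K,D,W,h,.085));print("well",c,r,e,len(h))
# vial foot edges at row 252..275: amber columns
for v in(258,264,270):
    row=p[v].astype(int);print(v,[(u,row[u].tolist()) for u in range(290,352,4)])
s=read_state();T=s["tool_pos"];print(np.round(T,4))
print(proj(K,D,W,[[T[0]-.012,T[1],.153],[T[0]+.012,T[1],.153]]).round(1).tolist())
E
```

```text
well [ 0.5404088 -0.2708848] 0.02031538430008983 0.00019357099586715665 20
258 [(290, [138, 143, 148]), (294, [139, 144, 148]), (298, [44, 52, 65]), (302, [33, 45, 62]), (306, [34, 46, 63]), (310, [25, 34, 52]), (314, [28, 35, 50]), (318, [24, 32, 49]), (322, [25, 33, 49]), (326, [27, 35, 50]), (330, [27, 35, 48]), (334, [29, 39, 54]), (338, [36, 45, 59]), (342, [138, 143, 147]), (346, [137, 143, 147]), (350, [138, 143, 148])]
264 [(290, [137, 143, 148]), (294, [139, 145, 149]), (298, [29, 40, 56]), (302, [32, 45, 61]), (306, [31, 44, 61]), (310, [74, 78, 80]), (314, [72, 76, 78]), (318, [71, 75, 77]), (322, [72, 76, 78]), (326, [71, 74, 77]), (330, [63, 68, 72]), (334, [32, 44, 61]), (338, [36, 45, 60]), (342, [141, 146, 149]), (346, [138, 142, 147]), (350, [137, 142, 148])]
270 [(290, [137, 142, 146]), (294, [138, 144, 148]), (298, [31, 42, 58]), (302, [72, 75, 76]), (306, [72, 77, 78]), (310, [74, 77, 79]), (314, [71, 75, 77]), (318, [70, 74, 76]), (322, [73, 77, 79]), (326, [69, 72, 74]), (330, [68, 72, 73]), (334, [68, 71, 73]), (338, [63, 67, 70]), (342, [70, 77, 84]), (346, [137, 142, 147]), (350, [138, 143, 147])]
[ 0.5392 -0.2696  0.1988]
[[297.0, 262.7], [342.2, 265.1]]
```

apply_moves(series=[{"jaw": 1,"linear": [0.03,0.0023,0.0003],"roll": 0},{"jaw": 1,"linear": [0.06,0.0023,0.0003],"roll": 0},{"jaw": 1,"linear": [0.09,0.0023,0.0003],"roll": 0},{"jaw": 1,"linear": [0.105,0.0023,0.0003],"roll": 0},{"jaw": 1,"linear": [0.105,0.0023,0.0003],"roll": 0},{"jaw": 1,"linear": [0.105,0.0023,0.0003],"roll": 0}], force=10)

```text
t: 29.4
tool_pos: [0.5409, -0.2701, 0.1365]
orientation: [1.165, 1.235, -1.169]
force: [-0.1, 0.1, -0.1]
opening: 0.0246
```

```bash
python3 st.py; python3 - <<'E'
from h import *
p,K,D,W=cam("wrist"); cv2.imwrite("pics/wrist6.png",p)
s=read_state();M=R.from_rotvec(s["orientation"]).as_matrix()
d=np.r_[.5406,-.2698,.091]-s["tool_pos"];print("tool delta /0.6",(M.T@d/.6).round(4))
E
```

```text
t 29.4 tcp [ 0.5409 -0.2701  0.1365] yaw 3.24 F [-0.08  0.08 -0.12] T [-0.065  0.086  0.018] j6 -0.001 q [-0.546  0.194  1.57  -0.003  1.378 -0.602] op 0.0246
Tz [ 0.005  0.017 -0.007 -0.032] mean -0.004
tool delta /0.6 [ 0.0759 -0.0003 -0.0006]
```

apply_moves(series=[{"jaw": 1,"linear": [0.005,0,0],"roll": 0},{"jaw": 1,"linear": [0.01,0,0],"roll": 0},{"jaw": 1,"linear": [0.014,0,0],"roll": 0},{"jaw": 1,"linear": [0.018,0,0],"roll": 0},{"jaw": 1,"linear": [0.018,0,0],"roll": 0}])

```text
t: 30.28
tool_pos: [0.5406, -0.2699, 0.1253]
orientation: [1.165, 1.235, -1.17]
force: [-0.1, -0.7, 0.7]
opening: 0.0246
```

```bash
python3 st.py
```

```text
t 30.27 tcp [ 0.5406 -0.2699  0.1253] yaw 3.24 F [-0.11 -0.72  0.74] T [-0.079  0.01  -0.004] j6 -0.0 q [-0.546  0.203  1.58  -0.003  1.359 -0.602] op 0.0246
Tz [-0.029  0.014 -0.013  0.016] mean -0.003
```

View pics/wrist6.png

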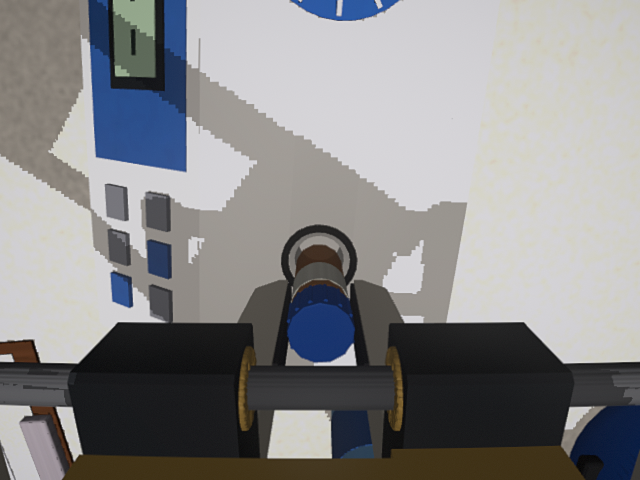

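Vial foot centred within the collar (319,262), and it has entered with no force. Continuing.

apply_moves(series=[{"jaw": 1,"linear": [0.007,0,0],"roll": 0},{"jaw": 1,"linear": [0.014,0,0],"roll": 0},{"jaw": 1,"linear": [0.02,0,0],"roll": 0},{"jaw": 1,"linear": [0.02,0,0],"roll": 0}])

```text
t: 30.98
tool_pos: [0.5406, -0.2699, 0.1132]
orientation: [1.165, 1.235, -1.17]
force: [0.4, 0.1, -0.7]
opening: 0.025
```

```bash
python3 st.py
```

```text
t 30.98 tcp [ 0.5406 -0.2699  0.1132] yaw 3.24 F [ 0.44  0.15 -0.74] T [-0.068  0.063 -0.012] j6 0.0 q [-0.546  0.214  1.591 -0.003  1.337 -0.602] op 0.025
Tz [ 0.014 -0.014  0.008 -0.023] mean -0.004
```

apply_moves(series=[{"jaw": 1,"linear": [0.007,0,0],"roll": 0},{"jaw": 1,"linear": [0.014,0,0],"roll": 0},{"jaw": 1,"linear": [0.02,0,0],"roll": 0},{"jaw": 1,"linear": [0.02,0,0],"roll": 0}])

```text
t: 31.68
tool_pos: [0.5406, -0.27, 0.1014]
orientation: [1.165, 1.235, -1.169]
force: [-0.2, -0.1, -0.7]
opening: 0.025
```

```bash
python3 st.py
```

```text
t 31.68 tcp [ 0.5406 -0.27    0.1014] yaw 3.24 F [-0.21 -0.1  -0.68] T [-0.055  0.091  0.021] j6 -0.0 q [-0.546  0.225  1.601 -0.003  1.316 -0.602] op 0.025
Tz [ 0.009  0.025 -0.037 -0.017] mean -0.005
```

apply_moves(series=[{"jaw": 1,"linear": [0.004,0,0],"roll": 0},{"jaw": 1,"linear": [0.008,0,0],"roll": 0},{"jaw": 1,"linear": [0.012,0,0],"roll": 0},{"jaw": 1,"linear": [0.012,0,0],"roll": 0}])

```text
t: 32.38
tool_pos: [0.5409, -0.2702, 0.0946]
orientation: [1.165, 1.234, -1.169]
force: [-0.4, 0.5, 0.6]
opening: 0.0244
```

```bash
python3 st.py
```

```text
t 32.38 tcp [ 0.5409 -0.2702  0.0946] yaw 3.24 F [-0.43  0.48  0.61] T [-0.069  0.082 -0.003] j6 0.0 q [-0.546  0.232  1.606 -0.003  1.304 -0.602] op 0.0244
Tz [0.026 0.038 0.064 0.004] mean 0.033
```

apply_moves(series=[{"jaw": 1,"linear": [0.0017,0,0],"roll": 0},{"jaw": 1,"linear": [0.0033,0,0],"roll": 0},{"jaw": 1,"linear": [0.0033,0,0],"roll": 0}])

```text
t: 32.95
tool_pos: [0.5411, -0.2703, 0.093]
orientation: [1.165, 1.234, -1.169]
force: [-0.2, 0.2, -0.8]
opening: 0.0246
```

```bash
python3 st.py
```

```text
t 32.95 tcp [ 0.5411 -0.2703  0.093 ] yaw 3.24 F [-0.2   0.2  -0.82] T [ 0.001  0.102 -0.04 ] j6 -0.0 q [-0.547  0.233  1.607 -0.003  1.3   -0.602] op 0.0246
Tz [ 0.003 -0.042 -0.009 -0.   ] mean -0.012
```

apply_moves(series=[{"jaw": 1,"linear": [0.0017,0,0],"roll": 0},{"jaw": 1,"linear": [0.0025,-0.0005,0],"roll": 0},{"jaw": 1,"linear": [0.0025,-0.0005,0],"roll": 0}])

```text
t: 33.52
tool_pos: [0.5408, -0.2704, 0.0916]
orientation: [1.165, 1.234, -1.169]
force: [0.1, -0.2, -0.2]
opening: 0.0249
```

```bash
python3 st.py
```

```text
t 33.52 tcp [ 0.5408 -0.2704  0.0916] yaw 3.24 F [ 0.12 -0.2  -0.23] T [-0.132  0.097 -0.027] j6 -0.003 q [-0.547  0.234  1.609 -0.003  1.297 -0.603] op 0.0249
Tz [-0.021  0.001  0.026 -0.007] mean -0.0
```

apply_moves(series=[{"jaw": 1,"linear": [0.0017,0,0],"roll": 0},{"jaw": 1,"linear": [0.0017,0,0],"roll": 0}])

```text
t: 33.98
tool_pos: [0.5412, -0.2706, 0.0912]
orientation: [1.165, 1.233, -1.169]
force: [-1.0, 0.4, 3.7]
opening: 0.0247
```

```bash
python3 st.py
```

```text
t 33.98 tcp [ 0.5412 -0.2706  0.0912] yaw 3.24 F [-0.95  0.36  3.7 ] T [-0.1    0.307 -0.008] j6 -0.001 q [-0.547  0.235  1.609 -0.003  1.296 -0.603] op 0.0247
Tz [-0.    -0.064  0.005  0.047] mean -0.003
```

Floor felt at TCP z 0.0912 (expected 0.091) with 3.7 N. Letting go and rising.

apply_moves(series=[{"jaw": 0.2,"linear": [0,0,0],"roll": 0},{"jaw": 0.2,"linear": [0,0,0],"roll": 0},{"jaw": 0,"linear": [0,0,0],"roll": 0},{"jaw": 0,"linear": [0,0,0],"roll": 0},{"jaw": 0,"linear": [-0.02,0,0],"roll": 0},{"jaw": 0,"linear": [-0.06,0,0],"roll": 0},{"jaw": 0,"linear": [-0.12,0,0],"roll": 0},{"jaw": 0,"linear": [-0.18,0,-0.06],"roll": 0},{"jaw": 0,"linear": [-0.22,0,-0.1],"roll": 0},{"jaw": 0,"linear": [-0.22,0,-0.1],"roll": 0},{"jaw": 0,"linear": [-0.22,0,-0.1],"roll": 0}])

```text
t: 35.55
tool_pos: [0.5375, -0.2106, 0.2227]
orientation: [1.165, 1.233, -1.169]
force: [0.4, -0.2, -0.5]
opening: 0.0469
```

```bash
python3 st.py; python3 - <<'E'
from h import *
p,K,D,W=cam("wrist"); cv2.imwrite("pics/wrist7.png",p)
hsv=cv2.cvtColor(p,cv2.COLOR_BGR2HSV)
print("well, cap top pred px",proj(K,D,W,[[.5404,-.2709,.085],[.5404,-.2709,.119]]))
q=proj(K,D,W,[[.5404,-.2709,.119]])[0].astype(int)
m=cv2.inRange(hsv,(100,120,20),(130,255,255));mm=np.zeros_like(m);a=slice(max(q[1]-45,0),q[1]+45);b=slice(max(q[0]-45,0),q[0]+45);mm[a,b]=m[a,b]
cs=max(cv2.findContours(mm,0,1)[0],key=cv2.contourArea);h=cv2.convexHull(cs).reshape(-1,2);h=h[h[:,1]>q[1]]
print("cap",circ(onplane(K,D,W,h,.119)))
red=((cv2.inRange(hsv,(0,150,60),(8,255,255))|cv2.inRange(hsv,(172,150,60),(180,255,255)))>0)
ys,xs=np.nonzero(red)
if len(xs):
    P=onplane(K,D,W,np.c_[xs,ys],.119)[:,:2];P=P[np.hypot(*(P-[.5436,-.1108]).T)<.03];c=P.mean(0);print("dial deg",len(P),np.degrees(np.arctan2(c[1]+.1108,c[0]-.5436)))
E
```

```text
t 35.55 tcp [ 0.5375 -0.2106  0.2227] yaw 3.25 F [ 0.41 -0.21 -0.5 ] T [-0.05   0.057 -0.003] j6 0.022 q [-0.46   0.066  1.549 -0.003  1.524 -0.517] op 0.0469
Tz [-0.025  0.023  0.018  0.069] mean 0.021
well, cap top pred px [[320.23846152 296.97356972]
 [320.14742405 317.20469538]]
cap (array([ 0.54017201, -0.27073622]), np.float64(0.012059940965279075), np.float64(0.0001365337480210855))
dial deg 119 1.0837780960012418
```

View pics/wrist7.png

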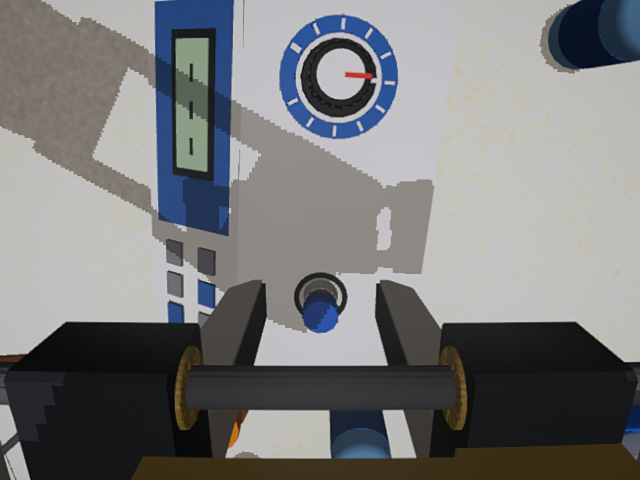

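Vial seated: cap centre (0.5402, -0.2707) at the 119 mm height, within 0.3 mm of the well axis; dial bar at 1.1° on the sixth tick. Handing in.

```bash
python3 -c "
from plant import *
print(close_job())"
```

```text
the job is handed in; nothing more can be done
None
```

The colorimeter is set to the sixth filter and the blue-capped vial is seated in its well. I handed the job in at about 36 s of the 72 s allowed. `close_job()` gives no verdict.

- **End stop:** I turned the dial anticlockwise from three clicks up until it met the stop, 9.4° beyond the first filter's rest. It rested there at about 0.24 N m for roughly 0.3 s.
- **Sixth filter:** I turned it clockwise five clicks from the first filter to the sixth. Torque there was 0.00 N m, and I let go. In the last picture the red bar pointed 1.1° from world x; the colorimeter itself stands at about -1.2°. That puts the pointer about 2° off its mark, against a limit of about 12.6°.
- **Vial:** I lifted the blue-capped vial from the rack's end hole and lowered it into the well. It touched the floor at the expected height, within 1 mm, with 3.7 N at the wrist. After release its cap was within 0.3 mm of the well axis.
- **Everything else:** The other vials and bystanders were not touched. The white, red and yellow vials looked in place after the lift. I did not check the bystanders again after placing the vial, apart from the bottles partly visible in the last picture.
- **Disagreement:** While the vial was held, one view suggested its foot leaned about 2 mm in the jaws. I allowed for that when lowering it, and it went in without side force.

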